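# Bench-align the children's feet

## Task

Set up the prosthetic feet on the alignment stand for a bench check: open the green case, push an orange heel wedge under the heel of every foot until its pylon stands plumb, and leave it there. For every foot take a drop gauge from the storage rack, hook it on the stand's crossbar and slide it along until its point hangs in line with the red centre line on that foot's toe. Leave spare wedges in the case and spare gauges on the rack, shut the case's lid at the end, and drop, topple or shift nothing else on the bench.

Things in the scene. Friction and masses are not known exactly. Their poses are not given: they have to be found in the camera images.
- stand: alignment stand, fixed: white plate 8 mm thick, 460 mm wide (y), x -200 to +130 mm; aluminium toe bar across it, near face at x +100 mm, 20 mm high; uprights at x +90, y +-215 mm, 251 mm tall. Origin on the bench, x away from the robot, z up. The feet stand on the plate, heels to the robot, rocked back on their heels
- crossbar: the stand's level steel rail over the toes, 12 mm diameter, along the stand's y between its uprights; origin at the middle of its axis (stand x +90, z 243 mm), axes of the stand
- case: lime-green clamshell case, fixed: base 150 (x) by 164 (y) mm, walls 24 mm high, floor and walls 4 mm; three bays side by side, 52 mm apart in y, ribs 20 mm high. Origin under the base's middle; front is -x; lid hinge along y at x +75, z 24.5 mm
- lid (a joint): lid angle, rad: 0 shut, 1.57 upright, stop at 1.9. Shell 42 mm deep, 150 mm from hinge to front, 0.22 kg; the stiff hinge holds it anywhere, about 4 N at the knob moves it
- lid_knob (a point): grip point in the black knob (20 mm diameter, 36 mm tall) on the lid's top near its front edge, 24 mm above the lid's top; 128 mm in front of the hinge and 66 mm above it when shut. Can be pinched along the hinge direction and led round an arc, gripper upright
- foot_tan: tan child's prosthetic foot, loose, 0.45 kg, maybe absent. z: pylon axis (26 mm tube, top z 152), leans back 5.1 deg at the start; x to toes, y left; origin at sole level under the pylon. mm: 63 wide, toe end x 118 (1-7 short of the toe bar; pushed, it slides to it), ball (it rocks on this) x 68 z 0, round heel r 25 centre x -20 z 33 (plumb: heel 8 up), red toe line x 79-113 y 0 z 27
- foot_brown: dark brown child's prosthetic foot, loose, 0.45 kg, maybe absent. z: pylon axis (26 mm tube, top z 152), leans back 6.4 deg at the start; x to toes, y left; origin at sole level under the pylon. mm: 63 wide, toe end x 118 (1-7 short of the toe bar; pushed, it slides to it), ball (it rocks on this) x 68 z 0, round heel r 25 centre x -20 z 35 (plumb: heel 10 up), red toe line x 79-113 y 0 z 27
- foot_pale: pale pink child's prosthetic foot, loose, 0.45 kg, maybe absent. z: pylon axis (26 mm tube, top z 152), leans back 7.6 deg at the start; x to toes, y left; origin at sole level under the pylon. mm: 63 wide, toe end x 118 (1-7 short of the toe bar; pushed, it slides to it), ball (it rocks on this) x 68 z 0, round heel r 25 centre x -20 z 37 (plumb: heel 12 up), red toe line x 79-113 y 0 z 27
- wedge1: orange heel wedge, 60 g, one of three alike: 110 (x) by 46 (y) mm, 2 mm thick at the tip (x +55), rising evenly to 26 mm at x -35, then level; upright grip lug at x -45 mm, 20 (x) by 12 (y) mm, top 56 mm above the underside. Origin under its middle. Starts in a bay of the case, tip to the case's +x; stays by friction where it is pushed
- wedge2: orange heel wedge, 60 g, one of three alike: 110 (x) by 46 (y) mm, 2 mm thick at the tip (x +55), rising evenly to 26 mm at x -35, then level; upright grip lug at x -45 mm, 20 (x) by 12 (y) mm, top 56 mm above the underside. Origin under its middle. Starts in a bay of the case, tip to the case's +x; stays by friction where it is pushed
- wedge3: orange heel wedge, 60 g, one of three alike: 110 (x) by 46 (y) mm, 2 mm thick at the tip (x +55), rising evenly to 26 mm at x -35, then level; upright grip lug at x -45 mm, 20 (x) by 12 (y) mm, top 56 mm above the underside. Origin under its middle. Starts in a bay of the case, tip to the case's +x; stays by friction where it is pushed
- rack: dark steel storage rack, fixed: level bar 12 mm diameter, 210 mm long, along the rack's y, axis 235 mm above the bench, on two posts; the gauges hang on it about 55 mm apart. Origin on the bench under the bar's middle
- gauge1: drop gauge, rigid, 0.12 kg, one of three alike, hangs on a bar. Origin: underside of the hook's crown (on the bar's top), z up, hook 16 mm wide (y), open to +x. mm: blue grip tab x +-11, y +-5, z 4-41; long leg x -14 to -10 down to z -79, then in to x 4; short leg x 10-14 to z -22. Unhook: up 36-48, then 35 to its -x; hook on in reverse. Rod and bob (22 diameter) on its axis
- gauge1_tip (a point): point of this gauge's brass bob, 200 mm under its origin
- gauge2: drop gauge, rigid, 0.12 kg, one of three alike, hangs on a bar. Origin: underside of the hook's crown (on the bar's top), z up, hook 16 mm wide (y), open to +x. mm: blue grip tab x +-11, y +-5, z 4-41; long leg x -14 to -10 down to z -79, then in to x 4; short leg x 10-14 to z -22. Unhook: up 36-48, then 35 to its -x; hook on in reverse. Rod and bob (22 diameter) on its axis
- gauge2_tip (a point): point of this gauge's brass bob, 200 mm under its origin
- gauge3: drop gauge, rigid, 0.12 kg, one of three alike, hangs on a bar. Origin: underside of the hook's crown (on the bar's top), z up, hook 16 mm wide (y), open to +x. mm: blue grip tab x +-11, y +-5, z 4-41; long leg x -14 to -10 down to z -79, then in to x 4; short leg x 10-14 to z -22. Unhook: up 36-48, then 35 to its -x; hook on in reverse. Rod and bob (22 diameter) on its axis
- gauge3_tip (a point): point of this gauge's brass bob, 200 mm under its origin
- adapter1: small steel tube adapter, 38 mm tall, bystander, to be left alone; origin at its underside (middle)
- adapter2: small steel tube adapter, 30 mm tall, bystander, to be left alone; origin at its underside (middle)
- glue: glue bottle, 38 mm diameter, 100 mm tall, bystander, to be left alone; origin at its underside (middle)
- heel_block: wooden height block 75 x 45 x 30 mm, bystander, to be left alone; origin at its underside (middle)
- driver: screwdriver lying on the bench, bystander, to be left alone; origin at its underside
- pen_cup: black cup of pens, 72 mm diameter, 100 mm tall (pens to 150 mm), bystander, to be left alone; origin at its underside (middle)

How it is judged:
On the way, in this order (a step that is already met when the one before it is completed fails the run):
1. the case's lid is opened well (past about 1 rad) (value of joint lid above 1 rad), for 0.2 s.
2. every foot stands plumb on a wedge (angle between each of foot_tan, foot_brown, foot_pale's own z axis and vertical below 0.04 rad and (contact force between foot_tan and wedge1 above 0.4 N or contact force between foot_tan and wedge2 above 0.4 N or contact force between foot_tan and wedge3 above 0.4 N) and (contact force between foot_brown and wedge1 above 0.4 N or contact force between foot_brown and wedge2 above 0.4 N or contact force between foot_brown and wedge3 above 0.4 N) and (contact force between foot_pale and wedge1 above 0.4 N or contact force between foot_pale and wedge2 above 0.4 N or contact force between foot_pale and wedge3 above 0.4 N)), for 0.2 s.
At the end, for the whole second after the job is handed in: Every foot rests on a wedge, pylon plumb (within 0.04 rad); a gauge hangs on the crossbar with its point within 7 mm of that foot's centre line; other wedges lie in the case, other gauges hang on rack or crossbar; all at rest, lid shut (under 0.06 rad) (all of step 2 and value of joint lid below 0.06 rad and ((y of gauge1_tip in the frame of foot_tan between -0.007 and 0.007 m and contact force between gauge1 and crossbar above 0.3 N) or (y of gauge2_tip in the frame of foot_tan between -0.007 and 0.007 m and contact force between gauge2 and crossbar above 0.3 N) or (y of gauge3_tip in the frame of foot_tan between -0.007 and 0.007 m and contact force between gauge3 and crossbar above 0.3 N)) and linear speed of each of foot_tan, foot_brown, foot_pale below 0.02 m/s and ((y of gauge1_tip in the frame of foot_brown between -0.007 and 0.007 m and contact force between gauge1 and crossbar above 0.3 N) or (y of gauge2_tip in the frame of foot_brown between -0.007 and 0.007 m and contact force between gauge2 and crossbar above 0.3 N) or (y of gauge3_tip in the frame of foot_brown between -0.007 and 0.007 m and contact force between gauge3 and crossbar above 0.3 N)) and ((y of gauge1_tip in the frame of foot_pale between -0.007 and 0.007 m and contact force between gauge1 and crossbar above 0.3 N) or (y of gauge2_tip in the frame of foot_pale between -0.007 and 0.007 m and contact force between gauge2 and crossbar above 0.3 N) or (y of gauge3_tip in the frame of foot_pale between -0.007 and 0.007 m and contact force between gauge3 and crossbar above 0.3 N)) and ((x of wedge1 in the frame of case between -0.075 and 0.075 m and y of wedge1 in the frame of case between -0.08 and 0.08 m and z of wedge1 in the frame of case below 0.02 m) or contact force between wedge1 and foot_tan above 0.4 N or contact force between wedge1 and foot_brown above 0.4 N or contact force between wedge1 and foot_pale above 0.4 N) and ((x of wedge2 in the frame of case between -0.075 and 0.075 m and y of wedge2 in the frame of case between -0.08 and 0.08 m and z of wedge2 in the frame of case below 0.02 m) or contact force between wedge2 and foot_tan above 0.4 N or contact force between wedge2 and foot_brown above 0.4 N or contact force between wedge2 and foot_pale above 0.4 N) and ((x of wedge3 in the frame of case between -0.075 and 0.075 m and y of wedge3 in the frame of case between -0.08 and 0.08 m and z of wedge3 in the frame of case below 0.02 m) or contact force between wedge3 and foot_tan above 0.4 N or contact force between wedge3 and foot_brown above 0.4 N or contact force between wedge3 and foot_pale above 0.4 N) and (contact force between gauge1 and rack above 0.3 N or contact force between gauge1 and crossbar above 0.3 N) and linear speed of each of gauge1, gauge2, gauge3 below 0.05 m/s and (contact force between gauge2 and rack above 0.3 N or contact force between gauge2 and crossbar above 0.3 N) and (contact force between gauge3 and rack above 0.3 N or contact force between gauge3 and crossbar above 0.3 N)); the robot touches nothing.
It fails at once if a foot is toppled (angle between any of foot_tan, foot_brown, foot_pale's own z axis and vertical above 0.5 rad).
It fails at once if a gauge is dropped (height (world z) of any of gauge1, gauge2, gauge3 below 0.14 m).
It fails at once if a bystander is knocked about (moved more than 4 cm) (distance of any of adapter1, adapter2, glue, heel_block, driver, pen_cup from where it was at the start of the episode above 0.04 m).
Of foot_tan, foot_brown, foot_pale only 2 to 3 are there at a start; the rules pass over those that are not, and their reading is None.
At some moment in a run one of wedge1, wedge2, wedge3, gauge1, gauge2, gauge3 may be knocked a few centimetres aside while the robot is not near it.
It also fails if it takes over 210 s, if anything falls off the work surface, if the arm or the gripper's body presses on something with over 40 N, if the wrist force passes 120 N, or if a joint passes its speed limit or range.

## Robot

A 6-joint arm with a two-finger parallel gripper is mounted at the origin on the work surface. World frame = base frame: x ahead of the robot, y to its left, z up, the work surface at z = 0. Lengths are in m, angles in rad, forces in N, time in s.
With the tool pointing down it reaches from about 0.375 to 0.975 m from the base axis. Payload 3.8 kg.
Tool frame: the origin (TCP) lies between the finger pads; the fingertips stand 22 mm ahead of it and the grasp point (between the pads) lies 3 mm ahead of it; z points along the fingers, y is the direction in which the jaws open and shut (so a half turn about z gives the same grasp; the last joint's range is limited). The gripper opens to 85 mm and grips with 20 to 120 N. Pads are 22 mm wide; open, the fingers measure 114 mm over their backs; the gripper's body (76 mm by 85 mm) begins 54 mm behind the grasp point. The pads swing forward as they close: fully open they stand 13 mm farther back than shut.
Start: joints at [-1.255, 0.264, 1.604, -0, 1.274, -0.037], TCP at [0.233, -0.633, 0.221] pointing down, gripper open.
Joint ranges: [-2.63, 2.63], [-0.94, 2.18], [0.31, 2.57], [-1.31, 4.45], [0, 2.66], [-2.55, 2.55]. Speed limits (rad/s): [2.57, 2.57, 3.14, 3.14, 3.14, 3.14].

## Interface

Orientations are given as a unit quaternion [x, y, z, w].
In Python, from plant import arm gives the robot as it stands. Calls block until the motion is done:
- arm.move_pose(position, orientation): joint-space move of the TCP to a pose.
- arm.move_linear(position, attitude=None, max_speed=0.15, force_limit=None): straight line of the TCP; attitude=None keeps the orientation; max_speed is the mean speed in m/s. With force_limit (N) it stops when the force on the tool has changed by that much, and returns True; else False.
- arm.set_joints(angles): joint-space move.
- arm.grip(opening): finger opening in m; the grip force is fixed at half the most; returns when the fingers have stopped.
- arm.hold(seconds).
- arm.ik(position, orientation): joint angles nearest the present ones, or None.
- arm.capture(name): name is "scene" or "top" or "wrist"; returns a dict with "image" (420x560x3 uint8, red, green, blue), "range_z" (420x560 float32, m along the optical axis (not along the pixel's ray), 0 where there is no reading), "fx", "fy", "cx", "cy" (pixels), "R" (3x3) and "t" (3): a world point X has camera coordinates R X + t. Camera axes: x right, y down, z forward; pixel columns grow to the right and rows downward; lengths in m; the calibration is good to about 2 mm. A picture is of the moment at which its call begins.
A pose or a line that the arm cannot do raises arm.PlanningError and nothing moves.
- arm.finish_job(): hands the job in, once; it reports no verdict.
Readings, each from a call of its own:
- arm.get_t(): time.
- arm.get_q(): joint angles.
- arm.get_dq(): joint speeds.
- arm.get_tau(): joint torques, N m.
- arm.get_eef_pos(): TCP position.
- arm.get_orientation(): TCP orientation.
- arm.get_wrist_force(): force on the tool from outside, world axes, zero at the start.
- arm.get_torque(): the same for the moment, N m.
- arm.get_grip_width(): finger opening in m.
Only numpy, scipy, OpenCV 4.12 (cv2) and the standard library are available. Lean on these libraries where they do the work, as an engineer would, in place of code of your own. Each camera call takes 0.05 s, during which the arm holds its last target. There are 200 camera calls.

## Working session

There is one attempt and no reset: what is moved stays moved. The work goes in short steps, each a Python script; the robot and the scene stay as the last script left them, time stands still between calls to the robot, and variables do not carry over. Pictures are saved under pics/ and viewed, about 12 in all and at most 16, crops included, and the job is handed in when it is done.

```bash
ls; mkdir -p pics
cat > h.py <<'E'
import numpy as np, cv2
from plant import arm
from scipy.spatial.transform import Rotation as Ro
def cap(n): return arm.capture(n)
def save(c,f): cv2.imwrite('pics/'+f+'.png',c['image'][:,:,::-1])
def cloud(c):
    v,u=np.mgrid[0:420,0:560]; z=c['range_z']
    P=np.stack([(u-c['cx'])/c['fx']*z,(v-c['cy'])/c['fy']*z,z],-1)
    return (P-np.array(c['t']))@np.array(c['R'])   # R^T(p-t)
def proj(c,X):
    p=np.array(c['R'])@np.array(X)+c['t']; return p[:2]/p[2]*[c['fx'],c['fy']]+[c['cx'],c['cy']]
def ray(c,u,v,h):
    R=np.array(c['R']); o=-R.T@c['t']; d=R.T@[(u-c['cx'])/c['fx'],(v-c['cy'])/c['fy'],1]
    return o+d*(h-o[2])/d[2]
def Q(yaw): # tool down; jaws (tool y) along world direction yaw+90deg ; tool x along yaw
    c,s=np.cos(yaw),np.sin(yaw)
    return Ro.from_matrix(np.array([[c,s,0],[s,-c,0],[0,0,-1]])).as_quat()
E
python3 - <<'E'
from h import *
for n in('scene','top','wrist'):
    c=cap(n); save(c,n+'0'); print(n,c['fx'],-np.array(c['R']).T@c['t'],np.array(c['R'])[2])
print(arm.get_orientation(),Q(0),arm.get_t())
E
```

```text
pics
scene 442.28125347079356 [ 1.23835973 -0.3966928   0.89012895] [-0.63546558  0.37754059 -0.67353293]
top 393.6467903094497 [0.45717725 0.01287847 1.24082467] [ 0.09993852 -0.00943973 -0.99494883]
wrist 352.1393205195852 [ 0.30963056 -0.60588985  0.37069853] [-0.29721764 -0.10793126 -0.9486899 ]
[ 9.84483238e-01  1.75476350e-01 -1.27488596e-04 -8.88253043e-04] [1. 0. 0. 0.] 0.15
```

View pics/top0.png

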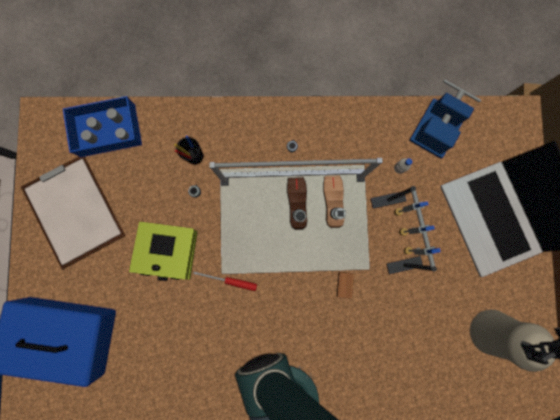

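View pics/scene0.png

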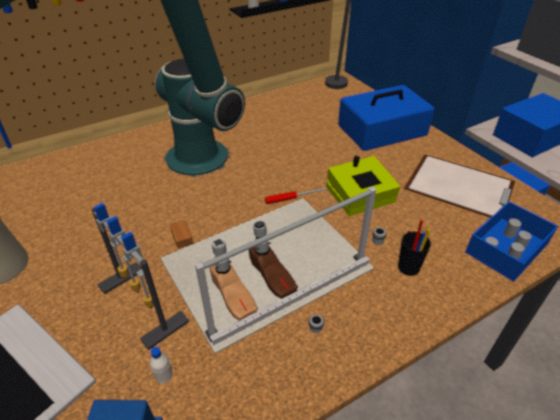

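The top view shows the case at (163,250), stand centre about (295,220), a brown foot (297,200), a light foot (335,200), the rack at (415,235) and the knob at (157,268). The scene view agrees.

```bash
cat > m.py <<'E'
from h import *
c=cap('top'); P=cloud(c); hsv=cv2.cvtColor(c['image'],cv2.COLOR_RGB2HSV); H,S,V=[hsv[...,i].astype(int) for i in range(3)]
np.set_printoptions(precision=4,suppress=True)
def comps(m,mn=15):
    n,l,st,ce=cv2.connectedComponentsWithStats(m.astype(np.uint8),connectivity=8)
    return [(l==i,st[i],ce[i]) for i in range(1,n) if st[i,4]>=mn]
def rect(m,h):
    cn=max(cv2.findContours(m.astype(np.uint8),cv2.RETR_EXTERNAL,cv2.CHAIN_APPROX_NONE)[0],key=cv2.contourArea)[:,0]
    X=np.array([ray(c,u,v,h)[:2] for u,v in cn],np.float32)*1000
    (x,y),(w,hh),a=cv2.minAreaRect(X); return np.array([x,y,w,hh,a])
g=(H>25)&(H<45)&(S>120)&(V>80)&(P[...,2]>.055)
for m,s,ce in comps(g,200): print('lid top',rect(m,.0665),s[4],np.median(P[m],0))
yy,xx=np.mgrid[0:420,0:560]
w=(S<60)&(V>90)&(abs(P[...,2]-.008)<.008)&(xx>200)&(xx<380)&(yy>140)&(yy<290)
w=cv2.morphologyEx(w.astype(np.uint8),cv2.MORPH_CLOSE,np.ones((25,25)))
for m,s,ce in comps(w,2000): print('plate',rect(m,.008),s)
b=(H>100)&(H<125)&(S>120)&(V>60)&(xx>380)&(xx<445)&(yy>170)&(yy<275)
for m,s,ce in comps(b,8): print('blue',s,ce,np.median(P[m],0),np.max(P[m][:,2]))
for name,roi in (('brown',(xx>285)&(xx<312)),('light',(xx>322)&(xx<350))):
    r=roi&(yy>160)&(yy<240)
    red=r&((H<6)|(H>174))&(S>170)&(V>80)&(yy<200)
    for m,s,ce in comps(red,4): print(name,'red',s,np.median(P[m],0), 'vals',hsv[m][:2])
    py=r&(P[...,2]>.14)&(yy>195)
    for m,s,ce in comps(py,10): print(name,'pylon',s,ce,np.mean(P[m],0),P[m][:,2].max())
    ft=r&(P[...,2]>.02)&(P[...,2]<.08)
    print(name,'col',c['image'][ft].mean(0),'hsv',np.median(hsv[ft],0))
up=(P[...,2]>.2)&(xx>200)&(xx<440)&(yy>150)&(yy<280)
for m,s,ce in comps(up,5): 
    Z=P[m]; print('tall',s,Z.mean(0),Z.max(0),Z.min(0))
dk=(P[...,2]>.075)&(P[...,2]<.12)&(xx>125)&(xx<205)&(yy>215)&(yy<290)
for m,s,ce in comps(dk,5): print('knob',s,ce,P[m].mean(0),P[m].max(0),P[m].min(0))
E
python3 m.py
```

```text
lid top [455.0783 358.4477 169.6698 152.8465  81.8398] 2424 [0.4461 0.3539 0.0741]
plate [543.3334  -7.6997 354.7499 514.847    1.3524] [  203   163   166   118 15428]
blue [419 202   9   4  22] [422.6818 203.7727] [ 0.5637 -0.3428  0.2813] 0.2845302982229586
blue [424 226  10   4  27] [428.8519 227.7037] [ 0.5044 -0.3556  0.2823] 0.28712630761907515
blue [429 249  11   4  31] [434.1935 250.3548] [ 0.4507 -0.3656  0.2816] 0.2844006985987087
brown pylon [294 210  12  12 109] [299.5963 215.2752] [ 0.5461 -0.0456  0.1796] 1.2408246658214646
brown col [86.3111 67.3143 57.9333] hsv [ 10. 124.  77.]
light pylon [334 207  12  12 112] [339.4911 212.6875] [ 0.554  -0.1566  0.1603] 1.2408246658214646
light col [139.7843 111.6366  90.5173] hsv [ 13. 112. 144.]
tall [209 157 173  14 870] [ 0.6744 -0.0334  0.2544] [0.6893 0.1893 1.2408] [ 0.4572 -0.2541  0.2001]
tall [405 185  35  86 784] [ 0.5042 -0.35    0.2531] [0.6174 0.0129 1.2408] [ 0.3985 -0.3853  0.2   ]
knob [152 237   4   4   6] [153.8333 238.3333] [0.4892 0.3788 0.0763] [0.4931 0.3839 0.0787] [0.4843 0.3746 0.0751]
knob [ 129  239   60   40 1186] [158.4511 263.0076] [0.4173 0.3625 0.0795] [0.4873 0.4479 0.1163] [0.3733 0.2776 0.075 ]
knob [134 242   3   4   5] [135.  243.8] [0.4735 0.4333 0.0769] [0.4788 0.4357 0.0784] [0.47   0.4308 0.0755]
knob [137 244   3   4   6] [137.8333 246.    ] [0.467  0.4251 0.0763] [0.4729 0.4278 0.0774] [0.4641 0.4215 0.075 ]
```

Run:
```python
from h import *
import pickle
p=arm.get_eef_pos(); q=arm.get_orientation()
arm.move_linear([p[0],p[1],.42],max_speed=.3)
out={}
for n,pos,yaw in (('rack',[.47,-.36,.42],.2),('stand',[.50,-.04,.46],0.),('case',[.40,.36,.30],-.14)):
    arm.move_pose(pos,Q(yaw)); out[n]=cap('wrist'); print(n,arm.get_eef_pos(),arm.get_t(),arm.get_q())
pickle.dump(out,open('v1.pkl','wb'))
im=[cv2.resize(out[k]['image'],(400,300)) for k in ('rack','stand','case')]
im.append(np.zeros_like(im[0]))
cv2.imwrite('pics/v1.png',np.vstack([np.hstack(im[:2]),np.hstack(im[2:])])[:,:,::-1])
```

```text
rack [ 0.4694116  -0.36097042  0.4194932 ] 2.425 [-6.97318583e-01  5.05722235e-02  1.49170187e+00 -4.70323711e-04
  1.60002674e+00  6.74758457e-01]
stand [ 0.50012977 -0.04112181  0.45962417] 3.7083 [-1.31347439e-01 -1.21082930e-01  1.58683805e+00 -4.64525093e-04
  1.67632694e+00  1.44084202e+00]
case [0.40096848 0.35941722 0.30070609] 5.3833 [ 6.84794725e-01 -3.71512410e-02  1.79081642e+00 -3.74568600e-04
  1.38675959e+00  2.39702711e+00]
```

View pics/v1.png

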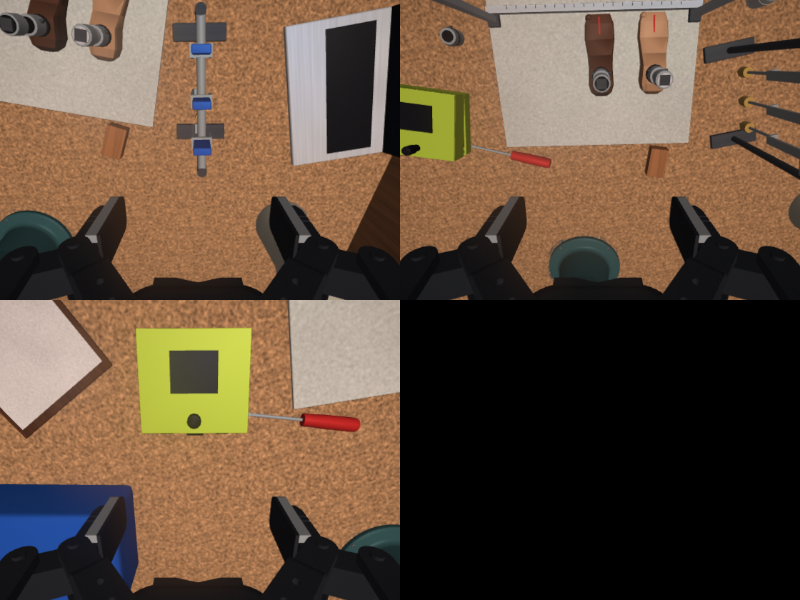

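The rack picture shows the bar as a vertical column at x≈200 with three tabs. The stand picture shows the red toe lines at (599,25) and (654,25), and the case picture shows the knob at (194,421).

```bash
cat > m2.py <<'E'
from h import *
import pickle
np.set_printoptions(precision=4,suppress=True)
o=pickle.load(open('v1.pkl','rb'))
def hs(c): return [cv2.cvtColor(c['image'],cv2.COLOR_RGB2HSV)[...,i].astype(int) for i in range(3)]
def comps(m,mn=15):
    n,l,st,ce=cv2.connectedComponentsWithStats(m.astype(np.uint8),connectivity=8)
    return [(l==i,st[i],ce[i]) for i in range(1,n) if st[i,4]>=mn]
def rect(c,m,h):
    cn=max(cv2.findContours(m.astype(np.uint8),cv2.RETR_EXTERNAL,cv2.CHAIN_APPROX_NONE)[0],key=cv2.contourArea)[:,0]
    X=np.array([ray(c,u,v,h)[:2] for u,v in cn],np.float32)*1000
    (x,y),(w,hh),a=cv2.minAreaRect(X); return np.array([x,y,w,hh,a])
yy,xx=np.mgrid[0:420,0:560]
if __name__=='__main__':
    c=o['rack'];H,S,V=hs(c);P=cloud(c)
    for m,s,ce in comps((H>100)&(H<125)&(S>120)&(V>60)&(P[...,2]>.23)&(P[...,2]<.32)&(yy<260),20): print('tab',ce,rect(c,m,.282),ray(c,*ce,.282),np.median(P[m],0))
    cv2.imwrite('pics/rk.png',cv2.resize(c['image'][0:260,220:340],None,fx=2.3,fy=2.3,interpolation=2)[:,:,::-1])
    c=o['stand'];H,S,V=hs(c);P=cloud(c)
    for m,s,ce in comps(((H<6)|(H>174))&(S>150)&(V>80)&(yy<60)&(xx>250)&(xx<400),8):
        v,u=np.nonzero(m); print('red',ce,[ray(c,u[v==k].mean(),k,.036)[:2] for k in (v.min()+2,v.max()-1)])
    m=(S<70)&(V>90)&(abs(P[...,2]-.008)<.012)&(P[...,0]<.60)&(xx>100)&(xx<430)
    X=P[m]; 
    for m,s,ce in comps(m,2000):
        cn=max(cv2.findContours(m.astype(np.uint8),0,cv2.CHAIN_APPROX_NONE)[0],key=cv2.contourArea)[:,0]
        W=np.array([ray(c,u,v,.008)[:2] for u,v in cn])
        f=lambda k:cv2.fitLine(W[k].astype(np.float32),cv2.DIST_HUBER,0,.002,.01).ravel()
        xm=W[:,0].min()
        print('plate near',f((W[:,0]<xm+.02)&(abs(W[:,1]+.04)<.18)),'left',f((W[:,1]>W[:,1].max()-.02)&(W[:,0]>xm+.03)&(W[:,0]<.55)),'right',f((W[:,1]<W[:,1].min()+.02)&(W[:,0]>xm+.03)&(W[:,0]<.55)))
    c=o['case'];H,S,V=hs(c);P=cloud(c)
    for m,s,ce in comps((H>25)&(H<45)&(S>120)&(V>80),2000): print('lid',rect(c,m,.0665),np.median(P[m],0))
    k=(V<70)&(xx>255)&(xx<290)&(yy>155)&(yy<185)
    for m,s,ce in comps(k,50): print('knob',s,ce,ray(c,*ce,.095),np.median(P[m],0))
    t=pickle.load(open('v1.pkl','rb'))
E
python3 m2.py
```

```text
tab [281.384   68.2533] [ 565.1755 -346.2336    9.2494   20.6902   11.3966] [ 0.5654 -0.3461  0.282 ] [ 0.5655 -0.346   0.28  ]
tab [282.4718 144.8385] [ 508.7558 -358.6991   12.1761   20.5153   11.3949] [ 0.5085 -0.3587  0.282 ] [ 0.5081 -0.359   0.2796]
tab [284.377  207.7432] [ 456.5608 -369.4333   19.0701   19.9462   12.2876] [ 0.4558 -0.3713  0.282 ] [ 0.4537 -0.3727  0.2791]
red [355.5  32.5] [array([ 0.6744, -0.1579]), array([ 0.6476, -0.1598])]
red [278.3939  34.7879] [array([ 0.6719, -0.0443]), array([ 0.6423, -0.0458])]
plate near [ 0.0229 -0.9997  0.3902 -0.0301] left [0.9997 0.0244 0.4939 0.1892] right [ 0.9998  0.0212  0.4837 -0.2658]
lid [455.3799 356.4767 167.5305 151.1908  81.9085] [0.4559 0.3548 0.0713]
knob [263 159  18  21 269] [271.2156 169.5613] [0.4054 0.3637 0.095 ] [0.4084 0.3633 0.1103]
```

View pics/rk.png

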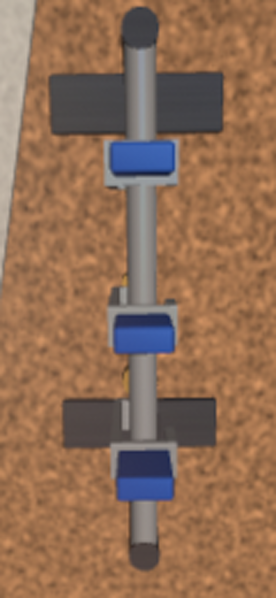

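```bash
cat >> h.py <<'E'
CO=np.array([.457,.3565]); CY=-.1415
def case(x,y,z): 
    c,s=np.cos(CY),np.sin(CY); return [CO[0]+c*x-s*y, CO[1]+s*x+c*y, z]
def knob(a):
    x,z=-.128,.066; return case(.075+x*np.cos(a)+z*np.sin(a),0,.0245-x*np.sin(a)+z*np.cos(a)+.003)
QC=Q(CY+np.pi)
E
python3 - <<'E'
from h import *
k=knob(0); arm.move_pose([k[0],k[1],.2],QC); arm.grip(.05)
c=cap('wrist'); save(c,'knob')
arm.move_linear(k,max_speed=.15,force_limit=10); print(arm.get_eef_pos(),k,arm.get_wrist_force())
arm.grip(0); print(arm.get_grip_width(),arm.get_wrist_force())
for a in np.linspace(0,1.45,11)[1:]:
    arm.move_linear(knob(a),max_speed=.12); print(round(a,2),arm.get_wrist_force().round(1))
arm.grip(.06); p=arm.get_eef_pos(); arm.move_linear([p[0],p[1],.33],max_speed=.2)
b=case(-.10,0,.33); arm.move_linear(b,max_speed=.25)
c=cap('wrist'); save(c,'case2'); print(arm.get_t())
import pickle; pickle.dump(c,open('case2.pkl','wb'))
E
```

```text
[0.40518034 0.36451181 0.09435913] [np.float64(0.40452970491580204), np.float64(0.36397449889806593), np.float64(0.0935)] [-0.20762832 -0.49089281 -0.46756685]
0.016301960437412978 [-1.06991922  1.29249988  3.17766525]
0.14 [ 9.2  2.8 -8.9]
0.29 [ 6.5  4.7 -8.1]
0.43 [0.9 5.  0.1]
0.58 [-1.3  1.2  7.1]
0.72 [ 0.2 -0.3  3.2]
0.87 [0.7 0.4 0.4]
1.01 [-0.1  0.5 -0.9]
1.16 [-0.4 -0.1  0.1]
1.3 [ 0.  -0.3  1. ]
1.45 [0.6 0.3 0.8]
15.725
```

View pics/case2.png

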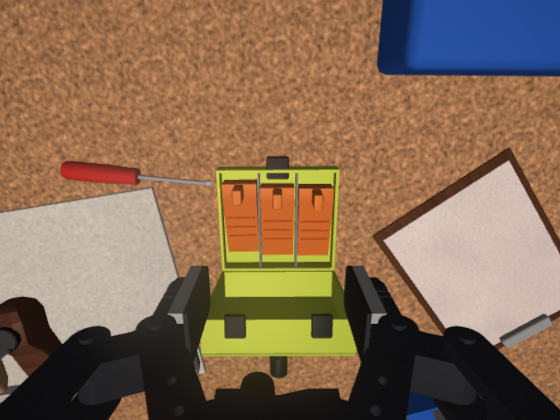

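The lid is upright. The lugs show at about (237,195), (277,199) and (318,200), and all three wedges sit in their bays.

Run:
```python
from m2 import *
c=pickle.load(open('case2.pkl','rb')); P=cloud(c);H,S,V=hs(c)
R=np.array([[np.cos(CY),-np.sin(CY)],[np.sin(CY),np.cos(CY)]])
O=(H<14)&(S>150)&(yy>170)&(yy<270)&(xx>215)&(xx<340)
for m,s,ce in comps(O&(P[...,2]>.042),12):
    print('lug',s,ce,(ray(c,*ce,.060)[:2]-CO)@R,(np.median(P[m],0)[:2]-CO)@R,P[m][:,2].max())
for m,s,ce in comps(O,200):
    print('wedge',s,(ray(c,*ce,.015)[:2]-CO)@R)
g=(H>25)&(H<45)&(S>120)&(yy>160)&(yy<275)
for u,v in ((218,169),(338,169)): print('rim corner',(ray(c,u,v,.024)[:2]-CO)@R)
cv2.imwrite('pics/lugs.png',cv2.resize(c['image'][165:265,215:345],None,fx=5,fy=5,interpolation=2)[:,:,::-1])
```

```text
lug [232 187  11  19 181] [236.7127 195.8895] [-0.0539 -0.0512] [-0.053  -0.0514] 0.06047604080742612
lug [272 189  10  20 177] [276.548  199.5254] [-0.0491 -0.0014] [-0.0485 -0.0013] 0.48097564578000196
lug [312 191  11  19 182] [317.3132 200.4341] [-0.0479  0.0497] [-0.047   0.0499] 0.48097564578000196
wedge [ 221  180   38   71 2334] [-0.0137 -0.0516]
wedge [ 260  184   34   70 2260] [-0.0079 -0.0012]
wedge [ 297  184   36   71 2296] [-0.0077  0.0513]
rim corner [-0.0801 -0.0788]
rim corner [-0.08    0.0797]
```

View pics/lugs.png

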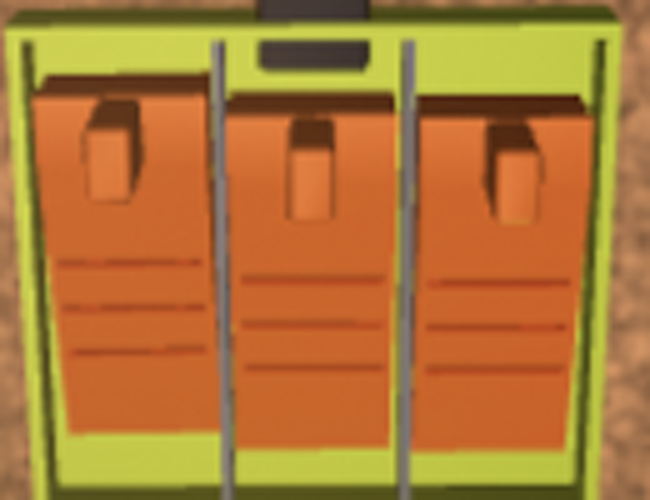

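Run:
```python
from m2 import *
c=pickle.load(open('case2.pkl','rb'))
R=np.array([[np.cos(CY),-np.sin(CY)],[np.sin(CY),np.cos(CY)]])
for u,v in ((236.9,198),(277.2,202),(318.4,202.6)): p=ray(c,u,v,.060)[:2]; print('lugtop',p,(p-CO)@R)
c=o['stand'];P=cloud(c);H,S,V=hs(c)
for nm,roi in (('brown',(xx>255)&(xx<305)),('tan',(xx>330)&(xx<385))):
    m=roi&(yy<150)&(P[...,2]>.145)&(P[...,2]<.19)
    for mm,s,ce in comps(m,40):
        print(nm,'pylon',s,ce,P[mm].mean(0),np.percentile(P[mm][:,2],[5,50,95]),ray(c,*ce,.16))
cv2.imwrite('pics/feet.png',cv2.resize(c['image'][0:140,250:390],None,fx=4,fy=4,interpolation=2)[:,:,::-1])
```

```text
lugtop [0.3992 0.3132] [-0.0511 -0.051 ]
lugtop [0.4115 0.3623] [-0.0459 -0.0006]
lugtop [0.4196 0.4135] [-0.045   0.0511]
brown pylon [270 104  25  25 434] [281.765  115.7834] [ 0.5502 -0.0487  0.1482] [0.1455 0.1483 0.1507] [ 0.551  -0.0485  0.16  ]
tan pylon [357  98  26  27 515] [369.2913 111.1029] [ 0.5559 -0.1595  0.1495] [0.1459 0.1497 0.1524] [ 0.5565 -0.1568  0.16  ]
```

View pics/feet.png

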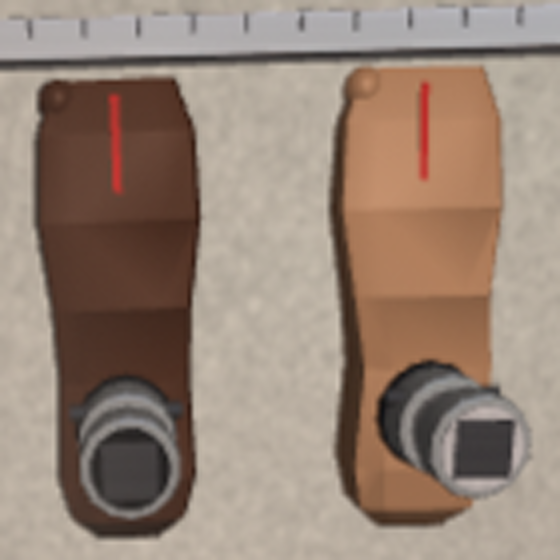

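The crop shows both feet pointing almost straight at the toe bar. Brown's red line runs at crop (113-118, 95-190) and tan's at (424, 85-180), with the pylon tops at (130,465) and (485,450).

```bash
cat >> h.py <<'E'
def pick(l,zt=.055):
    "grasp the wedge lug at world xy l, in the case"
    arm.move_pose([*l,.15],QC); arm.grip(.03)
    print('down hit',arm.move_linear([*l,zt],max_speed=.12,force_limit=8))
    arm.grip(0); w=arm.get_grip_width(); print('width',w,arm.get_wrist_force().round(1))
    arm.move_linear([*l,.16],max_speed=.2); print('after lift',arm.get_grip_width(),arm.get_wrist_force().round(1)); return w
def carry(p,yaw):
    arm.move_linear([p[0],p[1],.16],Q(yaw+np.pi),max_speed=.25)
    print('land',arm.move_linear([p[0],p[1],.0575],max_speed=.1,force_limit=5),arm.get_eef_pos(),arm.get_wrist_force().round(1))
E
python3 - <<'E'
from h import *
pick([.3992,.3132])
carry([.415,-.159],0.)
print(arm.get_t())
save(cap('wrist'),'tan1')
E
```

```text
down hit False
width 1.654206466540537e-05 [-0.4  0.4 -0.6]
after lift -0.0003385897188703519 [-0.4  0.1 -0.4]
land False [ 0.41568982 -0.15930131  0.05818802] [-0.3 -0.2 -0.1]
22.15
```

View pics/tan1.png

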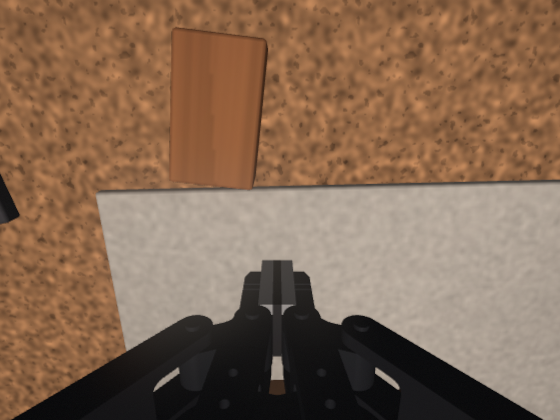

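The grasp closed on nothing: the gripper is over the plate with no wedge in it. I'll look at the case again.

Run:
```python
from m2 import *
p=arm.get_eef_pos(); arm.move_linear([p[0],p[1],.25],max_speed=.25); arm.move_pose(case(-.13,0,.25),QC); arm.grip(.03)
c=cap('wrist'); pickle.dump(c,open('case3.pkl','wb')); P=cloud(c);H,S,V=hs(c)
O=(H<14)&(S>150)
for m,s,ce in comps(O&(P[...,2]>.045)&(P[...,2]<.09),12): print('lug',s,ce,ray(c,*ce,.060)[:2],np.median(P[m],0))
save(c,'case3')
```

```text
lug [224 234  13  21 247] [229.753  244.1619] [0.3952 0.3136] [0.3967 0.3129 0.0578]
lug [272 238  11  22 234] [276.9444 248.5855] [0.4075 0.3624] [0.4084 0.3622 0.0579]
lug [319 239  12  21 241] [324.4689 249.    ] [0.4151 0.4125] [0.4162 0.4127 0.0577]
lug [  0 402  11  14  78] [  3.7436 408.9744] [ 0.5794 -0.0121] [ 0.5887 -0.023   0.0502]
```

View pics/case3.png

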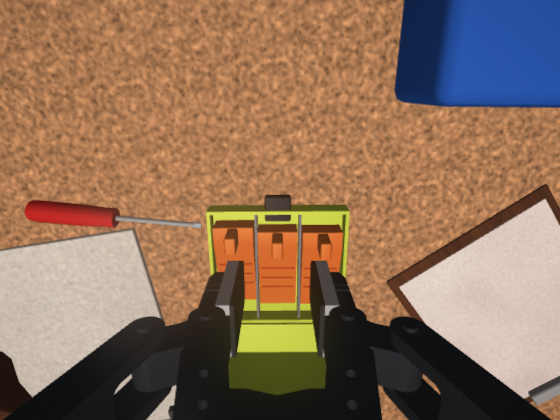

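Run:
```python
from m2 import *
c=cap('wrist'); e=np.array(arm.get_eef_pos()); print(e,arm.get_grip_width(),arm.get_orientation(),QC)
Rt=Ro.from_quat(arm.get_orientation()).as_matrix()
for d in ([0,0,0],[0,0,.022],[0,.015,.022],[.011,.015,.022],[-.011,.015,.022]): print(d,proj(c,e+Rt@d))
cv2.imwrite('pics/fing.png',cv2.resize(c['image'][200:420,130:430],None,fx=2,fy=2)[:,:,::-1])
k=cv2.imread('pics/knob.png')
cv2.imwrite('pics/fing.png',np.hstack([cv2.resize(c['image'][200:420,130:430],(400,293))[:,:,::-1],cv2.resize(k[200:420,130:430],(400,293))]))
```

```text
[0.3284 0.3747 0.25  ] 0.029881785116529527 [0.0708 0.9975 0.     0.    ] [0.0707 0.9975 0.     0.    ]
[0, 0, 0] [279.102 267.634]
[0, 0, 0.022] [278.8359 248.0166]
[0, 0.015, 0.022] [306.583  248.0013]
[0.011, 0.015, 0.022] [307.1333 229.1241]
[-0.011, 0.015, 0.022] [306.0525 266.1942]
```

View pics/fing.png

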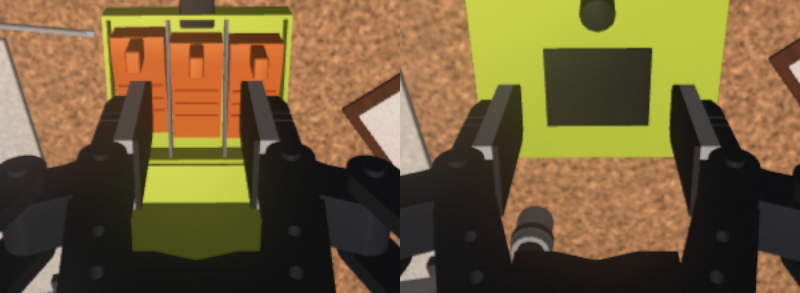

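Run:
```python
from m2 import *
e0=0
for w in (.03,0.):
    arm.grip(w); arm.hold(.3); c=cap('wrist'); e=np.array(arm.get_eef_pos()); Rt=Ro.from_quat(arm.get_orientation()).as_matrix()
    T=(cloud(c)-e)@Rt; m=(c['range_z']>0.02)&(c['range_z']<.21)&(T[...,2]<.04)&(T[...,2]>-.03)
    q=T[m]; print(w,arm.get_grip_width(),m.sum()); 
    for z in np.arange(-.03,.04,.01):
        k=q[(q[:,2]>=z)&(q[:,2]<z+.01)]
        if len(k)>3: print(round(z,3),len(k),'x',np.percentile(k[:,0],[2,50,98]),'|y|',np.percentile(abs(k[:,1]),[2,50,98]))
    print([ (v,c['range_z'][v,278].round(3),T[v,278]) for v in (240,255,265,275,290,310)])
```

```text
0.03 0.030109305286235927 1579
-0.03 1019 x [-0.0096  0.007   0.0113] |y| [0.0137 0.0192 0.0291]
-0.02 543 x [-0.0092  0.0073  0.0112] |y| [0.0138 0.0168 0.0274]
-0.01 17 x [-0.0096 -0.0068  0.0076] |y| [0.0138 0.0139 0.0163]
[(240, np.float32(0.382), array([-0.0739,  0.0003,  0.199 ])), (255, np.float32(0.379), array([-0.0882,  0.0003,  0.1917])), (265, np.float32(0.425), array([-0.1201,  0.0004,  0.2291])), (275, np.float32(0.433), array([-0.1356,  0.0005,  0.2325])), (290, np.float32(0.446), array([-0.1602,  0.0005,  0.238 ])), (310, np.float32(0.467), array([-0.1967,  0.0006,  0.2479]))]
0.0 -4.600653806158282e-05 1224
-0.03 824 x [0.0061 0.0072 0.0112] |y| [0.0002 0.007  0.0142]
-0.02 400 x [0.0062 0.0104 0.0112] |y| [0.0003 0.0049 0.0131]
[(240, np.float32(0.383), array([-0.0745,  0.0003,  0.2005])), (255, np.float32(0.38), array([-0.0885,  0.0003,  0.1924])), (265, np.float32(0.15), array([ 0.0106, -0.0005, -0.0171])), (275, np.float32(0.141), array([ 0.0111, -0.0006, -0.0264])), (290, np.float32(0.13), array([ 0.0111, -0.0006, -0.0375])), (310, np.float32(0.123), array([ 0.0083, -0.0006, -0.046 ]))]
```

The range image puts the fingertips about 16 mm *behind* the reported TCP, not 22 mm ahead. I'll check this by gently touching the bench.

Run:
```python
from h import *
p=arm.get_eef_pos(); 
print(arm.move_linear([p[0],p[1],.05],max_speed=.25,force_limit=5),arm.get_eef_pos())
print(arm.move_linear([p[0],p[1],-.03],max_speed=.03,force_limit=3),arm.get_eef_pos(),arm.get_wrist_force())
e=arm.get_eef_pos(); arm.move_linear([e[0],e[1],.15],max_speed=.2); print(arm.get_t())
```

```text
False [0.32915062 0.37567981 0.05110664]
True [ 0.32829253  0.37481776 -0.01064768] [-0.96616149 -1.6493522   5.31555098]
30.6167
```

The touch came at reported z = -0.011, so the tips really sit about 34 mm higher relative to the TCP than stated. I'll correct for it in every height.

```bash
cat >> h.py <<'E'
DZ=-.0335   # measured: tips stand 11.5 mm behind the reported TCP, not 22 mm ahead
def pick(l):
    arm.move_pose([*l,.12],QC); arm.grip(.03)
    print('down hit',arm.move_linear([*l,.055+DZ],max_speed=.12,force_limit=8))
    arm.grip(0); w=arm.get_grip_width(); print('width',w,arm.get_wrist_force().round(1))
    assert w>.008
    arm.move_linear([*l,.14],max_speed=.2); print('after lift',arm.get_grip_width(),arm.get_wrist_force().round(1)); return w
def carry(p,yaw):
    arm.move_linear([p[0],p[1],.14],Q(yaw+np.pi),max_speed=.25)
    print('land',arm.move_linear([p[0],p[1],.059+DZ-.002],max_speed=.08,force_limit=4),arm.get_eef_pos(),arm.get_wrist_force().round(1))
E
python3 - <<'E'
from h import *
pick([.3985,.3133])
carry([.415,-.159],0.)
print(arm.get_t(),arm.get_grip_width())
save(cap('wrist'),'tan2')
E
```

```text
down hit False
width 0.010935735928094046 [-0.8 -0.2  4.4]
after lift 0.010721091365255396 [-0.5  0.5 -0.9]
land True [ 0.41445337 -0.15880442  0.02660815] [-0.2  0.5  3.6]
36.85 0.01121500583219261
```

View pics/tan2.png

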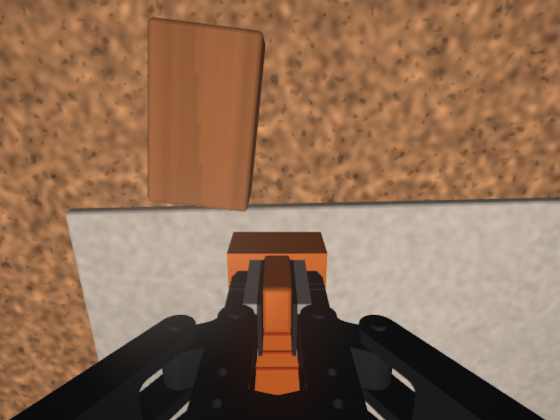

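```bash
cat > chk.py <<'E'
from m2 import *
def look(pos=(.47,-.10,.42),yaw=0.):
    arm.move_pose(list(pos),Q(yaw)); arm.hold(.3); c=cap('wrist'); P=cloud(c);H,S,V=hs(c)
    for m,s,ce in comps(((H<6)|(H>174))&(S>150)&(V>80)&(P[...,0]>.62)&(P[...,0]<.70)&(P[...,1]<.02)&(P[...,2]<.06),8):
        print('red',s[4],ray(c,*ce,.036)[:2])
    for m,s,ce in comps((P[...,2]>.135)&(P[...,2]<.19)&(P[...,0]>.5)&(P[...,0]<.62)&(P[...,1]>-.25)&(P[...,1]<.05),60):
        print('pylon',s[4],ce,np.median(P[m],0),ray(c,*ce,.157))
    pickle.dump(c,open('look.pkl','wb')); return c
E
python3 - <<'E'
from chk import *
e=arm.get_eef_pos()
for x in (.44,.455,.465,.472):
    h=arm.move_linear([x,-.159,e[2]],max_speed=.04,force_limit=20); print(x,h,arm.get_eef_pos(),arm.get_wrist_force().round(1))
    if h: break
arm.grip(.03); e=arm.get_eef_pos(); arm.move_linear([e[0],e[1],.12],max_speed=.15)
arm.move_linear([e[0]-.03,e[1],.42],max_speed=.25)
save(look(),'tan3'); print(arm.get_t())
E
```

```text
0.44 False [ 0.4385 -0.1589  0.0267] [-7.4  0.4  9.5]
0.455 True [ 0.4445 -0.1586  0.027 ] [-1.  -0.3  5.8]
red 63 [ 0.6539 -0.0451]
red 28 [ 0.6591 -0.1599]
pylon 710 [329.8085  80.1535] [ 0.562  -0.1607  0.1507] [ 0.5617 -0.1599  0.157 ]
pylon 674 [231.7329  91.9332] [ 0.5493 -0.0498  0.1478] [ 0.5494 -0.0508  0.157 ]
43.625
```

View pics/tan3.png

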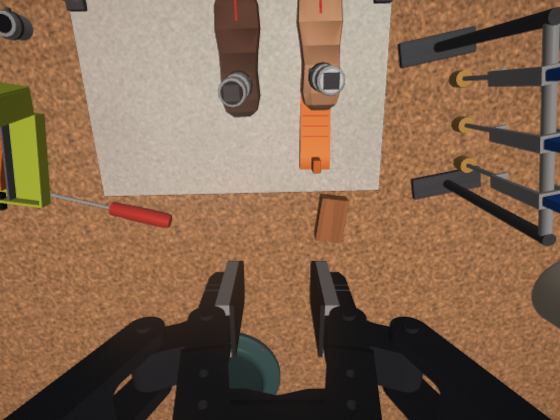

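The picture shows the wedge only started under the tan heel (lug at (317,165)): the force limit tripped early. I'll re-grip and push on.

```bash
cat >> h.py <<'E'
def push(xs,y,yaw,z=.0262,grab=True,fl=35):
    if grab:
        e=arm.get_eef_pos()
        arm.move_pose([xs[0],y,.14],Q(yaw+np.pi)); arm.grip(.03)
        print('dn',arm.move_linear([xs[0],y,z],max_speed=.12,force_limit=8)); arm.grip(0); print('w',arm.get_grip_width()); assert arm.get_grip_width()>.008
    for x in xs[1:]:
        h=arm.move_linear([x,y+(x-xs[0])*np.tan(yaw),z],max_speed=.04,force_limit=fl); print(x,h,arm.get_eef_pos().round(4),arm.get_wrist_force().round(1))
    arm.grip(.03); e=arm.get_eef_pos(); arm.move_linear([e[0],e[1],.12],max_speed=.15); arm.move_linear([e[0]-.03,e[1],.4],max_speed=.25)
E
python3 - <<'E'
from chk import *
push([.4445,.452,.459,.466,.471],-.159,0.)
look((.50,-.1,.46)); print(arm.get_t())
E
```

```text
dn False
w 0.010904785100525767
0.452 False [ 0.4475 -0.1589  0.0273] [-18.3  -0.9  24. ]
0.459 False [ 0.4541 -0.1588  0.0272] [-20.3   0.1  24.9]
0.466 False [ 0.4609 -0.1587  0.0271] [-19.3  -0.4  23.8]
0.471 False [ 0.4657 -0.1587  0.0271] [-19.7  -0.5  24.3]
red 49 [ 0.6681 -0.1588]
red 59 [ 0.6589 -0.045 ]
pylon 580 [324.2776  99.6483] [ 0.5696 -0.1602  0.1547] [ 0.5701 -0.1598  0.157 ]
pylon 535 [236.4187 116.0019] [ 0.5499 -0.0496  0.1477] [ 0.5505 -0.0506  0.157 ]
54.7667
```

Run:
```python
from chk import *
push([.4657,.470,.475],-.159,0.,z=.0285)
look((.50,-.1,.46)); print(arm.get_t())
```

```text
dn False
w 0.010905871109098754
0.47 False [ 0.467  -0.1592  0.0297] [-14.3  -0.5  18.3]
0.475 False [ 0.4703 -0.159   0.0296] [-18.7  -0.7  23.2]
red 48 [ 0.6683 -0.1586]
red 59 [ 0.6589 -0.045 ]
pylon 587 [324.4157  98.3663] [ 0.5719 -0.1602  0.1554] [ 0.5716 -0.1599  0.157 ]
pylon 536 [236.4104 116.0187] [ 0.5499 -0.0496  0.1475] [ 0.5505 -0.0506  0.157 ]
65.125
```

Run:
```python
from chk import *
arm.move_pose([.40,.2,.3],QC)
pick([.4105,.3624])
carry([.412,-.0548],.04)
e=arm.get_eef_pos()
push([e[0],.45,.47,.481],e[1],.04,z=e[2]+.001,grab=False)
look((.50,-.1,.46)); print(arm.get_t())
```

```text
down hit False
width 0.010936791753535744 [0.2 0.1 4.2]
after lift 0.011085704558617293 [ 0.3 -0.5 -1.6]
land True [ 0.4105 -0.0547  0.0395] [ 0.9 -0.6  2.5]
0.45 False [ 0.4457 -0.0527  0.0397] [-14.9   0.1  13.6]
0.47 False [ 0.467  -0.052   0.0397] [-11.9   0.2   9.4]
0.481 False [ 0.4784 -0.0516  0.0397] [-9.4  0.1  8.2]
red 49 [ 0.6684 -0.1588]
red 57 [ 0.667  -0.0445]
pylon 589 [324.4873  98.3667] [ 0.5719 -0.1603  0.1554] [ 0.5716 -0.16    0.157 ]
pylon 585 [232.8735  99.3316] [ 0.5708 -0.047   0.1565] [ 0.5705 -0.0469  0.157 ]
80.7417
```

Run:
```python
from chk import *
c=pickle.load(open('look.pkl','rb')); s=cap('scene')
print([proj(s,[.57,-.1,.08])])
u,v=proj(s,[.55,-.1,.08]).astype(int)
A=cv2.resize(c['image'][60:200,190:370],(720,560)); B=cv2.resize(s['image'][max(v-70,0):v+70,u-90:u+90],(720,560))
cv2.imwrite('pics/both.png',cv2.resize(np.hstack([A,B]),(800,311))[:,:,::-1])
```

```text
[array([245.8369, 257.6365])]
```

View pics/both.png

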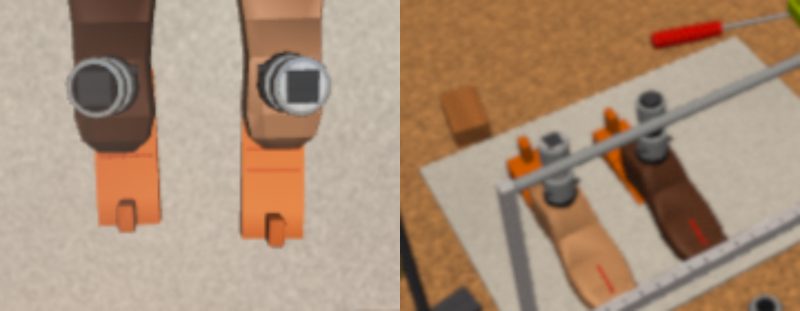

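Both wedges lie flat under the heels (lugs at crop (127,215) and (275,228)) and both pylons look upright. Next I'll measure the crossbar and look at the rack again.

```bash
cat > m3.py <<'E'
from chk import *
def bar(c):
    P=cloud(c); m=(P[...,2]>.225)&(P[...,2]<.27)&(P[...,0]>.65)&(P[...,0]<.72)&(P[...,1]<.12)&(P[...,1]>-.22)
    W=[]
    for u in range(0,560,4):
        v=np.nonzero(m[:,u])[0]
        if 4<len(v)<30: W.append(ray(c,u,v.mean(),.243)[:2])
    W=np.array(W,np.float32); f=cv2.fitLine(W,cv2.DIST_HUBER,0,.002,.01).ravel(); return f,len(W)
def tabs(c):
    P=cloud(c);H,S,V=hs(c); r=[]
    for m,s,ce in comps((H>100)&(H<125)&(S>120)&(V>60)&(P[...,2]>.268)&(P[...,2]<.30)&(P[...,1]<-.28),20): r.append(ray(c,*ce,.282)[:2]); print('tab',s,r[-1],np.median(P[m],0)); 
    return r
E
python3 - <<'E'
from m3 import *
s=cap('scene')
for x,y in((.572,-.159),(.570,-.047)): print('plumb proj',proj(s,[x,y,.155]),proj(s,[x,y,.09]))
c=look((.60,-.1,.46)); f,n=bar(c); print('bar',f,n)
arm.move_pose([.47,-.36,.42],Q(.2)); c=cap('wrist'); tabs(c); f=None; print(arm.get_t())
E
```

```text
plumb proj [221.4144 246.0909] [223.9479 264.8986]
plumb proj [263.8921 227.9118] [264.6276 246.6983]
red 23 [ 0.6615 -0.1591]
red 24 [ 0.6582 -0.0443]
pylon 517 [235.9168 176.0638] [ 0.5731 -0.0471  0.1559] [ 0.5731 -0.0472  0.157 ]
pylon 512 [320.9453 175.1504] [ 0.5739 -0.1599  0.1551] [ 0.5742 -0.1597  0.157 ]
bar [ 0.0234 -0.9997  0.6777 -0.0504] 86
tab [270  64  27  14 374] [ 0.5654 -0.3462] [ 0.5655 -0.3462  0.2799]
tab [271 142  26  13 325] [ 0.5073 -0.3588] [ 0.507  -0.3589  0.2797]
tab [272 205  24  14 276] [ 0.4532 -0.3709] [ 0.4522 -0.3716  0.2795]
82.85
```

```bash
cat > g.py <<'E'
from m3 import *
GY=-1.363; SY=.0234
gx=np.array([np.cos(GY),np.sin(GY)]); sx=np.array([np.cos(SY),np.sin(SY)])
def mv(xy,z,q=None,v=.1,fl=None): return arm.move_linear([xy[0],xy[1],z],q,max_speed=v,force_limit=fl)
def take(t,z=.2385):
    arm.move_pose([*t,.30],Q(GY)); arm.grip(.03)
    print('dn',mv(t,z,fl=6)); arm.grip(0); w=arm.get_grip_width(); print('w',w,arm.get_wrist_force().round(1)); assert .006<w<.016
    mv(t,z+.042,v=.08); print('up',arm.get_wrist_force().round(1),arm.get_grip_width())
    b=np.array(t)-.042*gx; mv(b,z+.042,v=.08); mv(b,.40,v=.15); print('off',arm.get_wrist_force().round(1),arm.get_grip_width())
def hang(y,z=.2465):   # crossbar top is 8 mm above the rack's
    x=.6777-SY*(y+.0504); t=np.array([x,y]); b=t-.042*sx
    mv(b,.40,Q(SY),v=.2); mv(b,z+.042,v=.12); mv(t,z+.042,v=.06)
    print('in',arm.get_eef_pos(),arm.get_wrist_force().round(1),arm.get_grip_width())
    print('down',mv(t,z,v=.05,fl=3),arm.get_eef_pos(),arm.get_wrist_force().round(1))
E
python3 - <<'E'
from g import *
take([.5654,-.3462]); print(arm.get_t())
hang(-.1588); save(cap('wrist'),'hang1'); save(cap('scene'),'hang1s'); print(arm.get_t())
E
```

```text
dn False
w 0.009060276803742147 [ 0.3 -0.6  2.9]
up [-0.4  0.3 -1.6] 0.00877869204777439
off [ 0.3  0.6 -1.1] 0.00945327535364944
87.925
in [ 0.6801 -0.1588  0.2882] [-0.8 -0.6 -1. ] 0.009434763578296554
down True [ 0.6795 -0.1586  0.2479] [-0.6  0.4  3.9]
92.2333
```

```bash
python3 -c "
import cv2,numpy as np
a=cv2.imread('pics/hang1.png');b=cv2.imread('pics/hang1s.png')
cv2.imwrite('pics/hm.png',np.hstack([cv2.resize(a,(400,300)),cv2.resize(b[150:360,90:370],(400,300))]))"
```

```text
(no output)
```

View pics/hm.png

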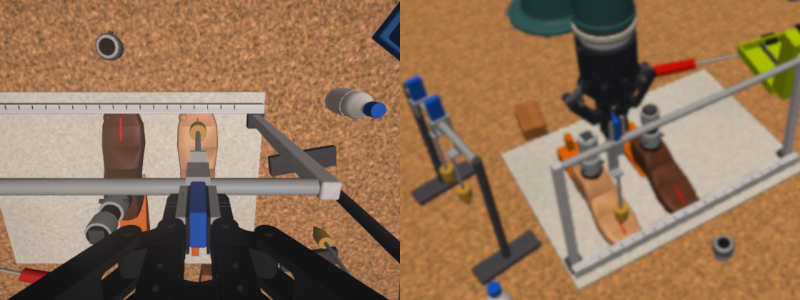

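The gauge rests on the crossbar with its bob over the tan toe line (left picture, (198,130)). I'll release it and do the second, looking at the rack first.

Run:
```python
from g import *
arm.grip(.03); e=arm.get_eef_pos(); mv(e,.36,v=.15)
arm.move_pose([.47,-.36,.42],Q(.2)); r=tabs(cap('wrist'))
r=sorted(r,key=lambda p:-p[0]); print(len(r)); t=r[0]; assert abs(t[0]-.507)<.06
take(list(t)); hang(-.0442)
arm.grip(.03); e=arm.get_eef_pos(); mv(e,.36,v=.15)
c=look((.56,-.1,.46)); save(c,'end1'); P=cloud(c);H,S,V=hs(c)
for m,s,ce in comps((H>100)&(H<125)&(S>120)&(V>60)&(P[...,2]>.265)&(P[...,2]<.32),20): print('bluetab',s,ray(c,*ce,.290)[:2])
for m,s,ce in comps((H>12)&(H<28)&(S>110)&(V>70)&(P[...,2]>.045)&(P[...,2]<.10)&(P[...,0]>.63)&(P[...,0]<.72),8): print('brass',s,ce,ray(c,*ce,.065)[:2],np.median(P[m],0))
print(arm.get_t())
```

```text
tab [271 142  26  13 324] [ 0.5073 -0.3588] [ 0.507  -0.359   0.2798]
tab [273 205  24  14 291] [ 0.4532 -0.3711] [ 0.4522 -0.3717  0.2796]
2
dn False
w 0.009197808959369736 [-0.4 -0.6  3.3]
up [ 0.   0.3 -1.3] 0.009049948098186919
off [-0.7  0.5 -1.9] 0.009270806972897859
in [ 0.6774 -0.0442  0.2882] [-0.1  0.5 -1.7] 0.008744520844821854
down True [ 0.6769 -0.0441  0.2479] [-0.5 -0.2  4.8]
red 29 [ 0.6633 -0.1592]
red 36 [ 0.661  -0.0444]
pylon 541 [323.3105 145.8577] [ 0.573  -0.1599  0.155 ] [ 0.5732 -0.1599  0.157 ]
pylon 540 [235.237  146.7352] [ 0.5719 -0.0471  0.1564] [ 0.572  -0.0472  0.157 ]
bluetab [338  31  16  30 332] [ 0.6768 -0.1588]
bluetab [205  35  13  28 302] [ 0.6745 -0.0462]
bluetab [514 268  28  17 308] [ 0.4611 -0.3582]
brass [311  55  11  13 105] [316.1143  60.6   ] [ 0.6805 -0.1565] [ 0.6784 -0.1541  0.089 ]
brass [237  57   9  13  92] [240.7717  62.6739] [ 0.6777 -0.0487] [ 0.6758 -0.0511  0.0887]
106.3167
```

View pics/end1.png

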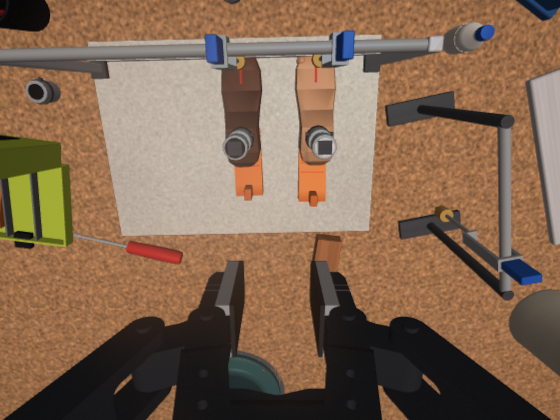

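Both gauges hang with their bobs over the red lines (240,62) and (316,60), the third is still on the rack, and the wedges are in place. The rods half-hide the bobs, so I'll check each centred from straight above, then re-look at the lid.

Run:
```python
from g import *
ims=[]
for y in (-.159,-.0442):
    arm.move_pose([.56,y,.46],Q(0)); arm.hold(.3); c=cap('wrist'); P=cloud(c);H,S,V=hs(c)
    near=(abs(P[...,1]-y)<.03)&(P[...,0]>.62)&(P[...,0]<.72)
    for m,s,ce in comps((H>12)&(H<28)&(S>110)&(V>70)&(P[...,2]>.045)&(P[...,2]<.10)&near,8):
        print('brass u',s[0],s[0]+s[2]-1,[ray(c,s[0]+(s[2]-1)/2,ce[1],z)[1].round(4) for z in (.05,.085)])
    for m,s,ce in comps(((H<6)|(H>174))&(S>150)&(V>80)&near&(P[...,2]<.06),6): print('red u',ce,ray(c,*ce,.035)[:2])
    ims.append(c['image'][0:120,220:340])
cv2.imwrite('pics/bobs.png',cv2.resize(np.hstack(ims),(800,400))[:,:,::-1])
s=cap('scene'); top=cap('top'); P=cloud(top); k=(P[...,0]>.5)&(P[...,0]<.66)&(P[...,1]>.25)&(P[...,1]<.45)&(P[...,2]>.08)&(P[...,2]<.25)
print('lid pts',k.sum(),P[k].mean(0),np.percentile(P[k],95,0),np.percentile(P[k],5,0)); print(arm.get_t())
```

```text
red u [276.5     75.1154] [ 0.6633 -0.1588]
red u [275.3333  77.2667] [ 0.6598 -0.0443]
lid pts 1167 [0.5617 0.3362 0.1665] [0.5929 0.4171 0.1794] [0.5352 0.2631 0.1244]
108.0
```

View pics/bobs.png

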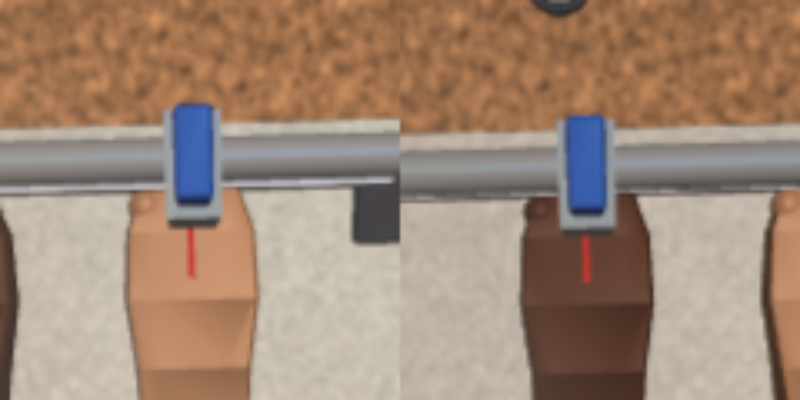

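Each hook sits over its red line to within about 1.5 mm. Now I'll measure the lid's angle and knob so it can be shut.

Run:
```python
from g import *
R=np.array([[np.cos(CY),-np.sin(CY)],[np.sin(CY),np.cos(CY)]])
def ana(c,tag):
    P=cloud(c);H,S,V=hs(c); L=P.copy(); L[...,:2]=(P[...,:2]-CO)@R
    box=(L[...,0]>.02)&(L[...,0]<.19)&(abs(L[...,1])<.10)&(L[...,2]>.05)&(L[...,2]<.24)
    g=box&(H>25)&(H<45)&(S>120); d=box&(V<60)&(abs(L[...,1])<.03)
    for n,m in(('green',g),('dark',d)):
        if m.sum()>5: print(tag,n,m.sum(),'med',np.median(L[m],0),'p5',np.percentile(L[m],5,0),'p95',np.percentile(L[m],95,0))
ana(cap('top'),'top'); ana(cap('scene'),'scene')
p=case(.06,0,.36); arm.move_pose(p,Q(CY+np.pi)); c=cap('wrist'); ana(c,'wrist'); save(c,'lid'); print(arm.get_t())
```

```text
top green 1011 med [ 0.1051 -0.0085  0.1716] p5 [ 0.084  -0.08    0.0931] p95 [0.1243 0.0775 0.1769]
top dark 48 med [ 0.143  -0.0009  0.1546] p5 [ 0.1324 -0.0056  0.1479] p95 [0.154  0.0052 0.1579]
scene green 1731 med [ 0.1169 -0.0072  0.1525] p5 [ 0.087  -0.0819  0.06  ] p95 [0.1251 0.0739 0.1743]
scene dark 329 med [ 0.1193 -0.0021  0.091 ] p5 [ 0.1149 -0.026   0.055 ] p95 [0.1571 0.0251 0.1555]
wrist green 6620 med [ 0.1066 -0.0001  0.1695] p5 [ 0.0838 -0.078   0.058 ] p95 [0.1241 0.0782 0.1724]
wrist dark 229 med [0.147  0.0022 0.1521] p5 [ 0.1358 -0.0079  0.149 ] p95 [0.157  0.0089 0.1539]
110.15
```

Run:
```python
from g import *
def K(a): k=knob(a); k[2]+=DZ; return k
k=K(1.6); arm.grip(.05); arm.move_pose([k[0],k[1],.26],QC)
print('dn',arm.move_linear(k,max_speed=.1,force_limit=6),arm.get_eef_pos(),k); arm.grip(0); print('w',arm.get_grip_width(),arm.get_wrist_force().round(1))
assert arm.get_grip_width()>.012
for a in np.linspace(1.6,0,14)[1:]:
    arm.move_linear(K(a),max_speed=.1); f=arm.get_wrist_force(); print(round(a,2),f.round(1))
    if np.abs(f).max()>50: break
k=K(0); print('press',arm.move_linear([k[0],k[1],k[2]-.006],max_speed=.03,force_limit=12),arm.get_eef_pos(),arm.get_wrist_force().round(1))
print(arm.get_grip_width(),arm.get_t())
```

```text
dn False [0.6009 0.3364 0.1211] [np.float64(0.600263108376605), np.float64(0.33609188253132327), np.float64(0.12001825271742758)]
w 0.017916611636158125 [1.2 6.2 1. ]
1.48 [1.6 5.7 0.1]
1.35 [ 1.4  5.  -0.2]
1.23 [0.9 4.9 2.9]
1.11 [3.8 4.3 2.1]
0.98 [3.3 3.6 4.3]
0.86 [0.1 3.9 7.7]
0.74 [-0.4  2.4 11.4]
0.62 [-2.9  0.8 14.9]
0.49 [-1.2  0.9 12.2]
0.37 [-5.   4.6  8.3]
0.25 [-5.4  3.5  9.1]
0.12 [-6.4  3.7  9.7]
0.0 [-2.9  7.   2.5]
press True [0.4014 0.365  0.0569] [-1.4  1.6  0.3]
0.017801058131424664 117.4333
```

Run:
```python
from g import *
arm.grip(.05); e=arm.get_eef_pos(); mv(e,.16,v=.15); arm.grip(0)
k=knob(0); mv(k,.12); print('press',mv(k,.078,v=.03,fl=12),arm.get_eef_pos(),arm.get_wrist_force().round(1))
arm.hold(.3); mv(k,.3,v=.2)
R=np.array([[np.cos(CY),-np.sin(CY)],[np.sin(CY),np.cos(CY)]])
arm.move_pose(case(-.18,0,.30),Q(CY+np.pi)) ; arm.move_pose([.40,.36,.30],Q(-.14)); c=cap('wrist'); P=cloud(c);H,S,V=hs(c); L=P.copy(); L[...,:2]=(P[...,:2]-CO)@R
m=(H>25)&(H<45)&(S>120)&(abs(L[...,0])<.07)&(abs(L[...,1])<.075)
A=np.c_[L[m][:,0],L[m][:,1],np.ones(m.sum())]; f=np.linalg.lstsq(A,L[m][:,2],rcond=None)[0]; print('lid plane slope',f)
c0=o['case'];P=cloud(c0);H,S,V=hs(c0);L=P.copy(); L[...,:2]=(P[...,:2]-CO)@R
m=(H>25)&(H<45)&(S>120)&(abs(L[...,0])<.07)&(abs(L[...,1])<.075)
A=np.c_[L[m][:,0],L[m][:,1],np.ones(m.sum())]; print('at start (shut)',np.linalg.lstsq(A,L[m][:,2],rcond=None)[0],arm.get_t())
```

```text
press True [0.4044 0.364  0.0918] [-1.6 -1.1  6.4]
lid plane slope [ 0.0162 -0.0039  0.0665]
at start (shut) [-0.0677 -0.0055  0.0733] 125.3
```

The lid is shut: its top plane fits z = 66.5 mm and level. One last check of feet, gauges and rack, then I hand in.

Run:
```python
from g import *
c=look((.50,-.1,.46)); P=cloud(c);H,S,V=hs(c)
for m,s,ce in comps((H<14)&(S>190)&(V>120)&(P[...,2]>.05)&(P[...,2]<.09)&(P[...,0]>.42)&(P[...,0]<.53),8): print('lug',ray(c,*ce,.064)[:2])
c=look((.56,-.1,.46)); P=cloud(c);H,S,V=hs(c)
for m,s,ce in comps((H>100)&(H<125)&(S>120)&(V>60)&(P[...,2]>.265)&(P[...,2]<.32),20): print('bluetab',s,np.median(P[m],0))
arm.move_pose([.45,.1,.46],Q(0)); arm.hold(.5); print(arm.get_wrist_force().round(1),arm.get_t())
```

```text
red 36 [ 0.6652 -0.159 ]
red 53 [ 0.662  -0.0447]
pylon 585 [325.1179  98.3966] [ 0.572  -0.1601  0.1555] [ 0.5716 -0.1601  0.157 ]
pylon 581 [233.3236  99.2806] [ 0.5708 -0.0469  0.1567] [ 0.5705 -0.0469  0.157 ]
lug [ 0.4716 -0.1594]
red 29 [ 0.6633 -0.1592]
red 32 [ 0.6592 -0.0443]
pylon 534 [322.4082 145.5899] [ 0.5728 -0.1604  0.1553] [ 0.5732 -0.16    0.157 ]
pylon 536 [234.681  146.6455] [ 0.5717 -0.0472  0.1564] [ 0.5719 -0.047   0.157 ]
bluetab [340  31  13  28 321] [ 0.6769 -0.1593  0.288 ]
bluetab [205  35  13  27 304] [ 0.6747 -0.0459  0.2879]
bluetab [512 266  28  17 301] [ 0.4537 -0.3699  0.2784]
[-0.1 -0.4  0.2] 129.5667
```

Run:
```python
from g import *
for n in('scene',):
    c=cap(n);P=cloud(c);H,S,V=hs(c)
    for nm,x,y in(('tan',.572,-.16),('brown',.5707,-.047)):
        m=(abs(P[...,0]-x)<.03)&(abs(P[...,1]-y)<.03)&(P[...,2]>.09)&(P[...,2]<.148)&(S<90)
        v,u=np.nonzero(m); X=[]
        for r in np.unique(v):
            k=u[v==r]
            if len(k)>5: X.append([r,(k.min()+k.max())/2])
        X=np.array(X); s=np.polyfit(X[:,0],X[:,1],1)[0]
        def sl(t): 
            a=proj(c,[x-.07*np.sin(t),y,.157]);b=proj(c,[x,y,.09]); return (a[0]-b[0])/(a[1]-b[1])
        print(nm,len(X),'seen slope',s,{d:round(sl(np.radians(d)),3) for d in(-2,0,2,4)})
        q=P[m]; print(np.polyfit(q[:,2],q[:,0],1)[0],np.polyfit(q[:,2],q[:,1],1)[0])
```

```text
tan 11 seen slope 0.07761194029850424 {-2: np.float64(0.116), 0: np.float64(0.136), 2: np.float64(0.154), 4: np.float64(0.171)}
-0.055816210972895255 -0.07228258978897809
brown 12 seen slope 0.1323185011709658 {-2: np.float64(0.013), 0: np.float64(0.039), 2: np.float64(0.063), 4: np.float64(0.085)}
-0.08204250069722868 -0.12104463241701072
```

```bash
python3 -c "
from plant import arm
arm.finish_job(); print(arm.get_t())"
```

```text
the job is handed in; nothing more can be done
the job is handed in; nothing more can be done
```

I handed the job in at about 130 s, and no verdict was reported. Two feet were present, tan and brown.

**What I did:**
- Opened the lid.
- Pushed a wedge under each heel until the foot met the toe bar.
- Hung one gauge over each foot's toe line.
- Led the lid shut and pressed it down on the knob.
- Left the third wedge in the case and the third gauge on the rack.

**Last checks:**
- **Plumb:** measured from pylon top to toe line, both pylons lean about 1° or less; the limit is 2.3°.
- **Gauges:** both tabs sit on the crossbar within about 1.5 mm of their toe lines, and the spare is still on the rack. I took the points to hang straight below the tabs, because the bobs were hidden from above. An off-centre view put the half-hidden bobs 2–7 mm off, which I put down to that hiding.
- **Lid:** its top is level at 66.5 mm, within 0.02 rad of shut.
- **Time and contact:** the arm stood clear with wrist force near zero.

**What failed or disagreed:**
- **Fingertip position:** the fingertips were about 34 mm higher than stated. I gripped the knob too near its top when opening, and the first wedge grasp closed on nothing. A gentle touch on the bench gave the correction for everything after.
- **Tan wedge:** the first push stopped early on its force limit, so I re-gripped it twice.
- **Brown wedge:** it triggered the landing stop about 13 mm too high. A later picture showed it lying flat under the heel.
- **Tilt from the scene camera:** this last check had only 11–12 pixel rows per pylon. It disagreed with the plumb estimate for both feet, in opposite directions, and I treated it as inconclusive.
- **Not checked:** the final pass did not detect the brown wedge's lug, although that pylon had not moved. The spare wedge was out of sight once the lid was shut.

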